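# Sort left- and right-hand brackets, one of them under a flap

### The arm

A 6-joint arm with a two-finger parallel gripper is mounted at the origin on the work surface; the furniture and walls round the work are solid. World frame = base frame: x ahead of the robot, y to its left, z up, the work surface at z = 0. Lengths are in mm, angles in rad, forces in N, time in s.
With the tool pointing down it reaches from about 300 to 775 mm from the base axis. Payload 14.6 kg.
Tool frame: the origin (TCP) lies at the very end of the fingers, on their centre line; the grasp point (between the pads) lies 19 mm behind it; z points along the fingers, y is the direction in which the jaws open and shut (so a half turn about z gives the same grasp; the last joint's range is limited). The gripper opens to 94 mm and grips with 3 to 60 N. Pads are 16 mm wide; open, the fingers measure 119 mm over their backs; the gripper's body (75 mm by 177 mm) begins 78 mm behind the grasp point.
Start: joints at [1.14, 0.3, 1.521, -0, 1.321, -0.067], TCP at [195.702, 513.994, 205.446] pointing down, gripper open.
Joint ranges: [-3.03, 3.03], [-0.79, 2.21], [0.23, 2.52], [-1.04, 4.18], [0, 3.07], [-2.55, 2.55]. Speed limits (rad/s): [2.22, 2.22, 2.57, 3.14, 3.14, 3.14].

### API

Orientations are given as [roll, pitch, yaw] about the fixed x, y, z axes, in that order (R = Rz(yaw) Ry(pitch) Rx(roll)).
In Python, from cell import manip gives the robot as it stands.
- The arm moves only by the shell command python3 -m inch 'ROWS' [FORCE]. ROWS is a JSON object of lists of equal length, an entry for each row: "grip": the opening, from -1 (shut) to 1 (fully open), so that 0 is half open; "travel": the shift along the world's x, y, z in cm, a list of three; "turn": the turn, a rotation vector about the world's x, y, z in degrees, a list of three. A call has 1 to 10 rows; each row is the pose to reach, as a shift and turn from the pose measured when the call began; what a row does not reach only later rows make up. A row lasts 1/8 s, in which the tool goes at most 62.5 mm and 10.7 degrees, less where a joint would pass 70% of its speed; a pose out of reach is approached as far as the arm can. A call with a gripper value outside its range is refused whole. The fingers move at their own pace and stop on an object; FORCE is the grip in N (left out, the last holds). Time passes only in rows, so rows that repeat a pose let the fingers close. It gives the time, the measured TCP pose, the force and the opening at its end, in the units of the state.
- manip.read_state(): the state, without advancing time (a new reading comes with each control period).
- manip.camera(name): name is "scene" or "top"; returns (picture, depth): 480x640x3 uint8, red, green, blue; 480x640 float32, mm along the optical axis (not along the pixel's ray), 0 where there is no reading.
- manip.calibration(name): a dict with "fx", "fy", "cx", "cy" (pixels), "world_from_camera" (4x4, takes a point from camera to world coordinates). Camera axes: x right, y up, looking along -z (the intrinsics and any distortion apply to the point x, -y, -z); pixel columns grow to the right and rows downward; lengths in mm; the calibration is good to about 2 mm. A picture is of the moment at which its call begins. calibration takes no time and is no camera call.
- manip.sign_off(): hands the job in, once; it reports no verdict.
Trained networks look in the newest picture that a camera, given by its name, has taken for a name from the list of things; names that differ only in an ending like _2 or _b are one class to them, and where a whole thing is asked for, a point or a joint stands for the part that bears it (a point fixed in the world has none). Each returns a list of dicts, best first, with "p" (0 to 1); they miss things now and then, are a little off and sometimes report something else, mostly with a low value. They report only what shows in the picture. A call takes as long as a camera call. They do not tell look-alikes from the thing itself.
- manip.look_for(camera, label): "bbox" ([left, top, right, bottom] in pixels, round what is visible of it).
The state is a dict: "clock": time; "joints": joint angles; "qd": joint speeds; "effort": joint torques, N m; "eef_pos": TCP position; "eef_rot": TCP orientation; "wrist_force": force on the tool from outside, world axes, zero at the start; "moment": the same for the moment, N m; "finger_gap": finger opening in mm.
Only numpy, scipy, OpenCV 4.12 (cv2) and the standard library are available. Lean on these libraries where they do the work, as an engineer would, in place of code of your own. Each camera call takes 0.05 s, during which the arm holds its last target.

### The job

Sort the three dark steel brackets into their trays: left-hand brackets into the tray whose ledge carries the small left-hand model, right-hand brackets into the tray with the right-hand model. One bracket is in the dust box, so swing its flap up and back until it rests open by itself and take the bracket out. Leave every bracket lying flat on its foot on the tray's floor, none on top of another, and do not disturb the wire spool that stands among them.

Things in the scene. Friction and masses are not known exactly. Their poses are not given: they have to be found in the camera images.
- left_bracket_a: left-hand dark steel bracket, 0.10-0.15 kg. Foot 96 (x) x 30 (y) x 6 mm; at its +x end (x = 20 to 48) a flat toe, 6 thick, juts to +y (y = +42 mm): seen from above, toe end away from you, it turns left. Upright rib to grasp: x = -36 to 28, y = -6 to 6, top z = 42 mm. Origin: centre of foot's underside, z up, any yaw
- left_bracket_b: left-hand dark steel bracket, 0.10-0.15 kg. Foot 96 (x) x 30 (y) x 6 mm; at its +x end (x = 20 to 48) a flat toe, 6 thick, juts to +y (y = +42 mm): seen from above, toe end away from you, it turns left. Upright rib to grasp: x = -36 to 28, y = -6 to 6, top z = 42 mm. Origin: centre of foot's underside, z up, any yaw; same as the other left one
- right_bracket: right-hand dark steel bracket, 0.10-0.15 kg. Foot 96 (x) x 30 (y) x 6 mm; at its +x end (x = 20 to 48) a flat toe, 6 thick, juts to -y (y = -42 mm): seen from above, toe end away from you, it turns right. Upright rib to grasp: x = -36 to 28, y = -6 to 6, top z = 42 mm. Origin: centre of foot's underside, z up, any yaw
- tray_left: fixed wooden tray for left-hand brackets: pan 145 (x) x 160 (y) x 22 mm high, walls and floor 5; behind it (x = 72 to 117) a ledge of that height with a small fixed dark steel model (58 mm long, 12 high) of a left-hand bracket, the only difference from the other tray. Origin: centre of the pan's underside; x away from the robot, yaw within 0.08 rad
- tray_right: fixed wooden tray for right-hand brackets: pan 145 (x) x 160 (y) x 22 mm high, walls and floor 5; behind it (x = 72 to 117) a ledge of that height with a small fixed dark steel model (58 mm long, 12 high) of a right-hand bracket, the only difference from the other tray. Origin: centre of the pan's underside; x away from the robot, yaw within 0.08 rad
- tray_left_floor (a point): middle of the left-hand tray's inner floor, 5 mm above the bench; the inside is 135 (x) x 150 (y) mm, axes as the tray's
- tray_right_floor (a point): middle of the right-hand tray's inner floor, 5 mm above the bench; the inside is 135 (x) x 150 (y) mm, axes as the tray's
- dust_box: fixed wooden box 160 (x) x 170 (y) x 50 mm high, walls 5, no floor (contents stand on the bench, z = 0), covered by a flap. Origin: centre of its underside; x away from the robot, yaw within 0.08 rad. One of the three brackets (any) is in it, within 10 mm of its middle; the others lie on the bench nearer the robot. It and the two trays stand in a row, the box in the middle or on the right
- flap (a joint): angle of the box's plywood flap (160 x 170 x 6 mm, 0.15 kg): 0 shut (level), grows as its near edge is raised up and back; free hinge: gravity shuts it from under 1.3 rad or so; past about 1.6 rad it falls back and rests open at its stop, 1.85 rad
- flap_hinge (a point): middle of the flap's hinge line, along the box's y on its far (+x) top edge, 50.5 mm above the bench
- flap_handle (a point): middle of the flap's black knob, a drum 24 mm in diameter and 24 mm long, its axis along the box's y, on a bent steel neck: 170 mm before the hinge line (10 mm beyond the flap's near edge) and 31 mm above the hinge while shut. Pinched by its two end faces (fingers closing along the box's y, from above) it turns between the fingers as the flap swings
- wire_spool: black spool of wire, 52 mm diameter, 25 mm high, standing on its flange; a bystander on the bench. Origin: centre of its underside
Not all that is in view belongs to the job. Leave any purple look-alike of the left_bracket_a alone.

How it is judged:
By the outcome, as a careful person would: the job done as asked, in the order asked, and still so for the second after the job is handed in, with the robot touching nothing.
It also fails if it takes over 72 s, if anything falls off the work surface, if the arm or the gripper's body presses on something with over 40 N, if the wrist force passes 120 N, or if a joint passes its speed limit or range.

## Working session

There is one attempt and no reset: what is moved stays moved. The work goes in short steps, Python scripts to look and compute and a shell command to move; the robot and the scene stay as the last step left them, time stands still between calls to the robot, and variables do not carry over. Pictures are saved under pics/ and viewed, and the job is handed in when it is done.

```bash
ls; mkdir -p pics; cat > h.py <<'E'
import numpy as np, cv2
from cell import manip
def snap(name,fn):
    p,d=manip.camera(name)
    cv2.imwrite(f'pics/{fn}.png',cv2.cvtColor(p,cv2.COLOR_RGB2BGR)); np.save(f'{fn}_d.npy',d); np.save(f'{fn}_p.npy',p)
    return p,d
def unproj(name,u,v,d):
    c=manip.calibration(name); u=np.asarray(u,float);v=np.asarray(v,float);d=np.asarray(d,float)
    P=np.stack([(u-c['cx'])/c['fx']*d,-(v-c['cy'])/c['fy']*d,-d,np.ones_like(d)],-1)
    return (P@np.array(c['world_from_camera']).T)[...,:3]
def proj(name,X):
    c=manip.calibration(name); X=np.atleast_2d(np.asarray(X,float))
    P=np.c_[X,np.ones(len(X))]@np.linalg.inv(np.array(c['world_from_camera'])).T
    return np.stack([c['cx']+c['fx']*P[:,0]/-P[:,2],c['cy']+c['fy']*-P[:,1]/-P[:,2]],-1)
def cloud(name,d):
    v,u=np.mgrid[0:d.shape[0],0:d.shape[1]]
    return unproj(name,u,v,d)
E
python3 - <<'E'
from h import *
for n in ('scene','top'):
    snap(n,n+'0'); c=manip.calibration(n); print(n,c)
s=manip.read_state(); print(s)
for l in ['left_bracket_a','right_bracket','tray_left','tray_right','dust_box','flap','flap_handle','wire_spool']:
    for n in ('top',):
        print(l,n,[(np.round(r['bbox']).tolist(),round(r['p'],2)) for r in manip.look_for(n,l)])
E
```

```text
pics
scene {'fx': 468.3931547862633, 'fy': 468.3931547862633, 'cx': 313.6487883094052, 'cy': 235.4333708373145, 'world_from_camera': array([[ 2.78703611e-01,  7.96083118e-01, -5.37192672e-01,
         1.78102821e+00],
       [-9.60365968e-01,  2.28321437e-01, -1.59895372e-01,
        -1.45145775e+02],
       [-4.63740368e-03,  5.60464978e-01,  8.28165142e-01,
         8.30256945e+02],
       [ 0.00000000e+00,  0.00000000e+00,  0.00000000e+00,
         1.00000000e+00]])}
top {'fx': 480.38273003199924, 'fy': 480.38273003199924, 'cx': 321.2397363084826, 'cy': 237.52081597378393, 'world_from_camera': array([[ 2.83174462e-02,  9.84609016e-01, -1.72462191e-01,
         3.25058511e+02],
       [-9.99537690e-01,  2.98016430e-02,  6.02225680e-03,
        -1.89467080e+01],
       [ 1.10692250e-02,  1.72211925e-01,  9.84997728e-01,
         1.04638453e+03],
       [ 0.00000000e+00,  0.00000000e+00,  0.00000000e+00,
         1.00000000e+00]])}
{'clock': 0.1, 'joints': array([ 1.14037025e+00,  3.00393758e-01,  1.52149709e+00,  1.99369546e-05,
        1.32073367e+00, -6.66026894e-02]), 'qd': array
[... 262 characters left out ...]
.6182812 , 513.78465251, 204.96429431]), 'eef_rot': array([-3.14056436e+00, -8.79433654e-05,  2.77776428e+00]), 'wrist_force': array([ 0.02527419, -0.22623517, -0.25917154]), 'moment': array([-0.05197919,  0.00621313,  0.05568932]), 'finger_gap': 93.98942951663211}
left_bracket_a top [([170.0, 281.0, 211.0, 327.0], 0.97), ([390.0, 247.0, 430.0, 296.0], 0.68), ([260.0, 250.0, 287.0, 296.0], 0.64)]
right_bracket top []
tray_left top [([295.0, 148.0, 374.0, 236.0], 0.75)]
tray_right top [([206.0, 145.0, 285.0, 236.0], 0.63)]
dust_box top [([387.0, 162.0, 475.0, 246.0], 0.86)]
flap top [([296.0, 150.0, 371.0, 233.0], 0.27)]
flap_handle top []
wire_spool top [([318.0, 263.0, 342.0, 289.0], 0.83)]
```

View pics/top0.png

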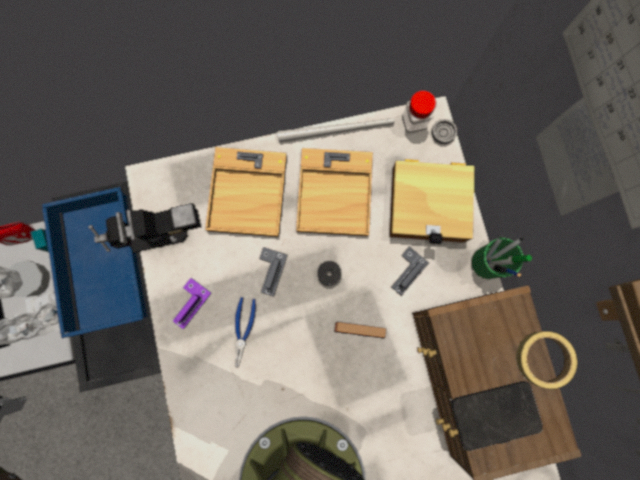

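View pics/scene0.png

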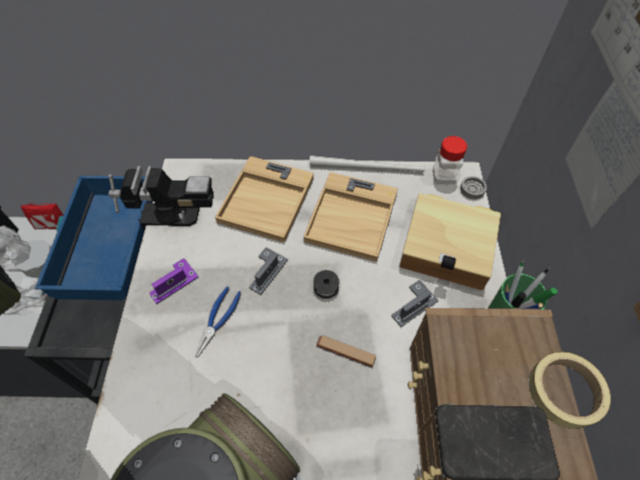

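```bash
python3 - <<'E'
import cv2
a=cv2.imread('pics/top0.png')[140:340,160:480]
cv2.imwrite('pics/crop0.png',cv2.resize(a,(800,500),interpolation=cv2.INTER_CUBIC))
E
```

```text
(no output)
```

View pics/crop0.png

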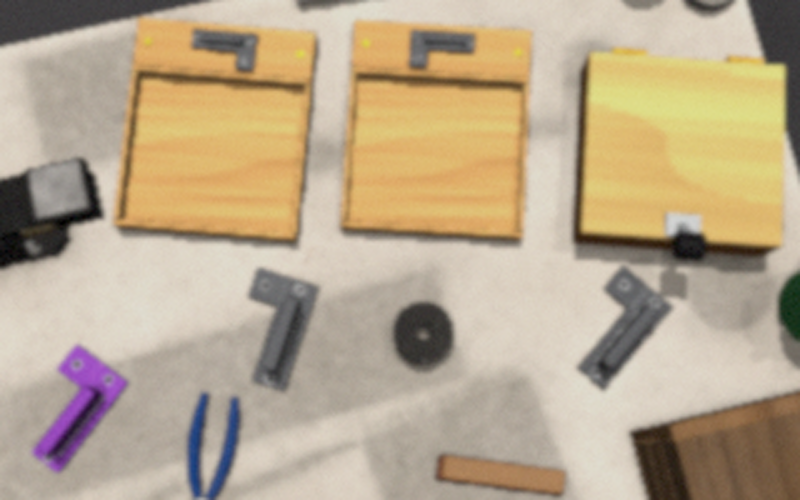

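Top view: visible brackets are at pixels (273,271) and (409,270). In both, the toe end points away and turns left, so both are left-hand. The purple look-alike at (192,303) is to be left alone. The tray at (335,193) has a model that turns left, so it is the left tray. The tray at (247,193) is the right tray. The box is on the right, with its knob at (435,236), so it must hold the right-hand bracket.

```bash
cat > fit.py <<'E'
from h import *
from scipy.optimize import minimize
def pts(cam,fn,bb):
    d=np.load(fn+'_d.npy'); X=cloud(cam,d); l,t,r,b=bb
    Y=X[t:b,l:r].reshape(-1,3); dd=d[t:b,l:r].ravel(); return Y[dd>0]
def rectfit(P):
    c,s,a=cv2.minAreaRect(P[:,:2].astype(np.float32)); return np.round(c,1),np.round(s,1),round(a,1)
E
python3 - <<'E'
from fit import *
for nm,bb in dict(A=(254,242,292,300),B=(386,242,434,300),spool=(314,258,346,292),knob=(424,222,446,246)).items():
    P=pts('top','top0',bb)
    print(nm,'z pct',np.percentile(P[:,2],[1,5,50,95,99]).round(1))
    if nm in'AB':
        F=P[P[:,2]>28]; c=F.mean(0); w,v=np.linalg.eigh(np.cov(F[:,:2].T)); ax=v[:,1]; ax=ax*np.sign(ax[0])
        q=(F[:,:2]-c[:2])@ax; print(' rib n',len(F),c.round(1),'yaw',np.arctan2(ax[1],ax[0]).round(3),'len',np.ptp(q).round(1),rectfit(F))
        G=P[(P[:,2]>3)&(P[:,2]<60)]; print(' all',rectfit(G))
    elif nm=='spool':
        F=P[P[:,2]>15];print(cv2.minEnclosingCircle(F[:,:2].astype(np.float32)))
    else:
        F=P[P[:,2]>70];print(len(F),F.min(0),F.max(0),F.mean(0))
for nm,bb,z in [('trayL',(290,140,382,245),(12,30)),('trayR',(200,140,294,245),(12,30)),('box',(383,150,480,246),(45,66))]:
    P=pts('top','top0',bb); F=P[(P[:,2]>z[0])&(P[:,2]<z[1])]
    print(nm,rectfit(F),np.percentile(F[:,2],[5,50,95]))
d=np.load('top0_d.npy');X=cloud('top',d)
for n,(u,v) in dict(cup=(497,258),cab=(480,330),vise=(180,215),jar=(422,103),bench=(330,230),wood=(360,330)).items():print(n,X[v,u].round())
X2=cloud('scene',np.load('scene0_d.npy'))
for nm,(u0,v0,u1,v1) in dict(A=(248,242,290,298),B=(390,278,440,330)).items():
    P=X2[v0:v1,u0:u1].reshape(-1,3);F=P[(P[:,2]>36)&(P[:,2]<60)];print(nm,'scene',F.mean(0).round(1),rectfit(F),len(F))
P=X2[250:275,435:462].reshape(-1,3);F=P[P[:,2]>72];print('knob scene',len(F),F.mean(0),F.min(0),F.max(0))
E
```

```text
A z pct [-4.6 -3.4  0.8 40.9 43.6]
 rib n 196 [422.2  75.6  40.6] yaw -0.276 len 63.9 (array([422.6,  75.9]), array([12.6, 63.9]), 74.2)
 all (array([432.2,  77.6]), array([124.5,  78.5]), 1.8)
B z pct [-4.8 -3.3  0.5 40.6 44.2]
 rib n 198 [ 430.8 -218.3   42.8] yaw -0.615 len 100.7 (array([ 444.8, -228. ]), array([ 17.9, 100.9]), 57.6)
 all (array([ 440.4, -220. ]), array([102.9, 121.2]), 89.5)
spool z pct [-4.4 -3.   1.5 26.8 28.5]
((429.3022155761719, -44.03216552734375), 25.884845733642578)
knob z pct [-2.7 -0.4 57.5 92.6 94.4]
151 [ 488.0600027  -270.28096589   71.54773981] [ 514.33577958 -245.24528082   96.69620108] [ 499.0075802  -256.49132074   88.73850027]
trayL (array([611.4, -52.2]), array([160.1, 191.1]), 88.2) [16.83625024 21.7427364  27.28073204]
trayR (array([614.4, 153.4]), array([219.9, 196.4]), 1.7) [15.89683063 21.59982307 27.20020853]
box (array([ 592.3, -262.3]), array([170.8, 166.3]), 87.5) [53.06308423 56.29517394 59.4195268 ]
cup [ 468. -399.   40.]
cab [ 318. -317.  163.]
vise [526. 257. 110.]
jar [ 784. -228.  103.]
bench [522. -44.  21.]
wood [ 310. -113.   14.]
A scene [418.9  77.2  41.9] (array([420.5,  78. ]), array([13.5, 64. ]), 74.5) 209
B scene [ 425.1 -216.1   42.2] (array([ 426.3, -216.5]), array([12.8, 62.8]), 49.8) 228
knob scene 179 [ 487.99150771 -254.34029753   98.06738615] [   1.78102821 -268.19144166   74.1306494 ] [ 508.69505006 -145.14577459  830.25694453]
```

```bash
python3 - <<'E'
from fit import *
W=[('top',cloud('top',np.load('top0_d.npy')).reshape(-1,3)),('scene',cloud('scene',np.load('scene0_d.npy')).reshape(-1,3))]
def box(P,x,y,z): return P[(P[:,0]>x[0])&(P[:,0]<x[1])&(P[:,1]>y[0])&(P[:,1]<y[1])&(P[:,2]>z[0])&(P[:,2]<z[1])]
for n,P in W:
    for nm,x,y in (('A',(370,480),(30,120)),('B',(375,475),(-262,-180))):
        F=box(P,x,y,(34,50)); 
        if nm=='B': F=F[(F[:,0]-425)*1+ -(F[:,1]+217)*1 < 75]
        print(n,nm,len(F),F.mean(0).round(1),rectfit(F))
    F=box(P,(470,720),(-140,40),(12,32)); print(n,'trayL',rectfit(F))
    F=box(P,(470,730),(50,237),(12,32)); print(n,'trayR',rectfit(F))
    F=box(P,(500,700),(-370,-160),(48,66)); print(n,'box',rectfit(F))
    # edges of box flap: sides
    lo=[];hi=[]
    for xx in range(520,660,5):
        S=F[(F[:,0]>xx)&(F[:,0]<xx+5)]
        if len(S): lo.append((xx,S[:,1].min()));hi.append((xx,S[:,1].max()))
    for e in(lo,hi): e=np.array(e);print('  side',np.polyfit(e[:,0]-590,e[:,1],1).round(3))
    F=box(P,(470,530),(-285,-235),(74,110)); print(n,'knob',len(F),np.percentile(F,[3,50,97],axis=0).round(1))
    F=box(P,(470,530),(-285,-235),(88,110)); print(n,'knobtop',len(F),F.mean(0).round(1),rectfit(F))
E
```

```text
top A 183 [422.7  75.8  41.3] (array([422.8,  76. ]), array([12.4, 63.7]), 74.2)
top B 181 [ 428.7 -217.5   41.5] (array([ 429.4, -218.4]), array([12.1, 64.6]), 50.2)
top trayL (array([611.4, -52.2]), array([160.1, 191.1]), 88.2)
top trayR (array([622.1, 149.2]), array([184.7, 223.2]), 87.2)
top box (array([ 592.4, -262.3]), array([170.8, 166.2]), 87.5)
  side [-3.50000e-02 -3.46164e+02]
  side [-4.00000e-02 -1.77312e+02]
top knob 145 [[ 488.8 -268.5   80.6]
 [ 498.2 -256.6   90.4]
 [ 509.8 -246.3   95.3]]
top knobtop 102 [ 499.5 -257.2   91.6] (array([ 499.7, -257.1]), array([19. , 24.1]), 1.2)
scene A 225 [418.7  77.   41.4] (array([420.5,  78. ]), array([13.5, 64. ]), 74.5)
scene B 239 [ 424.6 -216.    41.9] (array([ 426.1, -216.3]), array([12.8, 63.3]), 50.3)
scene trayL (array([609. , -50.1]), array([160.4, 193. ]), 88.2)
scene trayR (array([617.8, 146. ]), array([184.6, 226.4]), 88.9)
scene box (array([ 589.9, -260.5]), array([170.1, 168.5]), 87.5)
  side [-4.10000e-02 -3.44542e+02]
  side [-4.70000e-02 -1.76041e+02]
scene knob 177 [[ 485.9 -266.9   78.5]
 [ 491.9 -255.4   91.3]
 [ 505.3 -244.6   95.8]]
scene knobtop 128 [ 495.2 -256.    92.3] (array([ 497. , -256.3]), array([24.2, 20.8]), 81.5)
```

```bash
python3 - <<'E'
from fit import *
for n in ('top','scene'):
    X=cloud(n,np.load(n+'0_d.npy')); p=np.load(n+'0_p.npy')
    hsv=cv2.cvtColor(p,cv2.COLOR_RGB2HSV); m=(hsv[...,0]>8)&(hsv[...,0]<30)&(hsv[...,1]>80)
    m=cv2.morphologyEx(m.astype(np.uint8),cv2.MORPH_OPEN,np.ones((3,3)))
    for nm,(y0,y1) in dict(L=(-140,40),R=(50,250)).items():
        P=X[(m>0)]; F=P[(P[:,0]>470)&(P[:,0]<740)&(P[:,1]>y0)&(P[:,1]<y1)&(P[:,2]>14)&(P[:,2]<30)]
        print(n,nm,len(F),rectfit(F))
        k=F[F[:,0]<540]; print('   near rows',rectfit(k))
E
```

```text
top L 1762 (array([610.9, -51.7]), array([159.1, 190.2]), 88.1)
   near rows (array([526.8, -49.1]), array([158.8,  24.4]), 89.9)
top R 1853 (array([605.4, 143.4]), array([160.9, 190.3]), 87.2)
   near rows (array([523.3, 147. ]), array([ 33.2, 159.5]), 0.0)
scene L 1578 (array([607.1, -51.5]), array([158., 189.]), 88.0)
   near rows (array([525.5, -49.4]), array([157.3,  27.3]), 89.6)
scene R 1570 (array([603. , 143.7]), array([160. , 193.8]), 87.2)
   near rows (array([521.5, 147.7]), array([159. ,  36.2]), 89.9)
```

```bash
python3 - <<'E'
import numpy as np
from scipy.spatial.transform import Rotation as R
from h import manip
s=manip.read_state()
M=R.from_euler('xyz',s['eef_rot']).as_matrix(); print(M.round(3))
E
```

```text
[[-0.935  0.356 -0.   ]
 [ 0.356  0.935 -0.   ]
 [ 0.    -0.    -1.   ]]
```

```bash
python3 - <<'E'
from h import *
X=cloud('top',np.load('top0_d.npy'));
# all points of height>100, within region near box & cabinet
P=X.reshape(-1,3); 
F=P[(P[:,2]>60)&(P[:,2]<400)&(P[:,0]>150)&(P[:,0]<800)&(P[:,1]<-150)&(P[:,1]>-480)]
H=np.zeros((14,14))
for x,y,z in F:
    i=int((x-150)//50); j=int((y+480)//30)
    if 0<=i<14 and 0<=j<14: H[i,j]=max(H[i,j],z)
print('cols y from',[-480+30*j for j in range(14)])
for i in range(13,-1,-1): print(150+50*i,H[i].astype(int))
F=P[(P[:,2]>140)&(P[:,2]<185)&(P[:,0]>150)&(P[:,0]<480)&(P[:,1]<-150)&(P[:,1]>-400)]
print(F[F[:,0].argmax()],F[F[:,1].argmax()])
for u,v in ((414,311),(416,313),(440,305),(527,290)): print(u,v,X[v,u])
E
```

```text
cols y from [-480, -450, -420, -390, -360, -330, -300, -270, -240, -210, -180, -150, -120, -90]
800 [0 0 0 0 0 0 0 0 0 0 0 0 0 0]
750 [  0   0   0 399   0   0   0 107 108 106   0   0   0   0]
700 [  0   0 391 393   0   0   0   0   0   0   0   0   0   0]
650 [  0   0 392   0  60  61  60  62  60  60   0   0   0   0]
600 [  0 226 392   0  61  61  61  61  62  61   0   0   0   0]
550 [  0 396 391   0  61  60  61  61  61  62   0   0   0   0]
500 [  0 396  98  96   0  60  86  96  61  60   0   0   0   0]
450 [399 393 142 146 115   0   0  96   0   0   0   0   0   0]
400 [398  99 167 142  98   0   0   0   0   0   0   0   0   0]
350 [373 394 171 171 170 173 171 171 169   0   0   0   0   0]
300 [392 393 205 206 169 169 170 170 170   0   0   0   0   0]
250 [392 204 204 207 169 169 168 169 166   0   0   0   0   0]
200 [205 205 206 205 203 203 203 201   0   0   0   0   0   0]
150 [169 168 203 203 203 204 203 204   0   0   0   0   0   0]
[ 438.91879847 -371.0791245   142.26968958] [ 349.6347372  -222.12012444  165.58694142]
414 311 [ 3.53396349e+02 -2.30083140e+02 -2.35328081e-01]
416 313 [ 348.15658921 -224.63608005   47.12266971]
440 305 [ 367.72200279 -285.69147296    3.04667677]
527 290 [ 392.91558177 -404.27425811  166.26527884]
```

```bash
python3 -m inch '{"grip":[0.3,0.3,0.3,0.3,0.3,0.3,0.3,0.3,0.3,0.3],"travel":[[2.3,-5.8,0],[4.6,-11.6,0],[6.8,-17.4,0],[9.1,-23.2,0],[11.4,-29,0],[13.7,-34.8,0],[16,-40.6,0],[18.2,-46.4,0],[20.5,-52.2,0],[22.8,-58,0]],"turn":[[0,0,2],[0,0,4],[0,0,6],[0,0,8],[0,0,10],[0,0,12],[0,0,14],[0,0,16],[0,0,18],[0,0,18.4]]}' 10
```

```text
clock: 1.75
eef_pos: [424.1, -68.3, 205.8]
eef_rot: [-3.141, 0.001, 3.099]
wrist_force: [1.0, 1.4, -0.1]
finger_gap: 61.1
```

```bash
python3 -m inch '{"grip":[0.2,0.1,0,0,0,0,0,0],"travel":[[2,-5.5,-1],[4.2,-11,-2.5],[6.4,-16.4,-4.5],[7.45,-18.9,-6],[7.45,-18.9,-9],[7.45,-18.9,-12],[7.45,-18.9,-13.9],[7.45,-18.9,-13.9]],"turn":[[0,0,0],[0,0,0],[0,0,0],[0,0,0],[0,0,0],[0,0,0],[0,0,0],[0,0,0]]}' 10; python3 - <<'E'
from h import *
for n in ('top','scene'):
    p,d=snap(n,n+'1')
a=cv2.imread('pics/scene1.png')[170:320,370:530]; cv2.imwrite('pics/c1.png',cv2.resize(a,(640,600),interpolation=cv2.INTER_CUBIC))
E
```

```text
clock: 2.75
eef_pos: [498.1, -256.9, 65.7]
eef_rot: [3.141, -0.001, 3.099]
wrist_force: [1.0, 0.3, 0.2]
finger_gap: 47.2
```

View pics/c1.png

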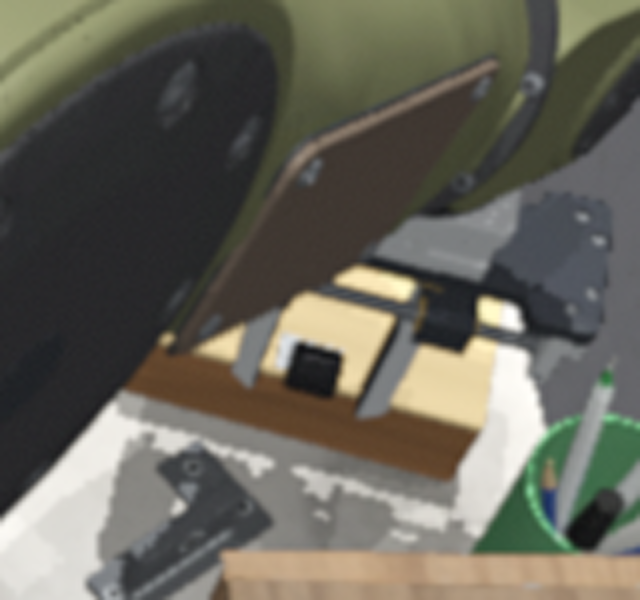

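View pics/top1.png

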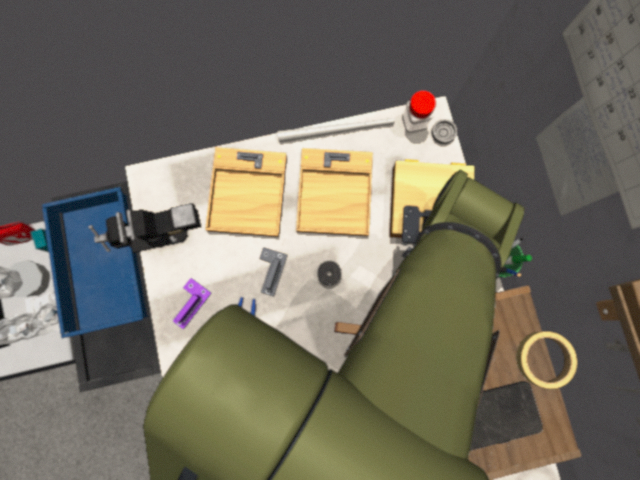

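The scene crop shows the open fingers either side of the black knob at (315,368), so I close on it.

```bash
python3 -m inch '{"grip":[-0.6,-0.8,-0.8,-0.8],"travel":[[0,0,0],[0,0,0],[0,0,0],[0,0,0]],"turn":[[0,0,0],[0,0,0],[0,0,0],[0,0,0]]}' 20
python3 - <<'E'
import numpy as np
a0=np.arctan2(31,170);r=np.hypot(31,170)
for th in np.r_[0.05,0.1,.2:1.9:.1,1.85]:
    print(round(th,2),np.round([(170-r*np.cos(a0+th))/10*.999,-(170-r*np.cos(a0+th))/10*.042,(r*np.sin(a0+th)-31)/10],2))
E
```

```text
clock: 3.35
eef_pos: [499.1, -257.2, 68.0]
eef_rot: [-3.141, 0.002, 3.099]
wrist_force: [-1.4, 4.7, 6.4]
finger_gap: 23.9
0.05 [ 0.18 -0.01  0.85]
0.1 [ 0.39 -0.02  1.68]
0.2 [ 0.95 -0.04  3.32]
0.3 [ 1.67 -0.07  4.89]
0.4 [ 2.55 -0.11  6.38]
0.5 [ 3.56 -0.15  7.77]
0.6 [ 4.71 -0.2   9.06]
0.7 [ 5.99 -0.25 10.22]
0.8 [ 7.37 -0.31 11.25]
0.9 [ 8.85 -0.37 12.14]
1.0 [10.41 -0.44 12.88]
1.1 [12.04 -0.51 13.46]
1.2 [13.72 -0.58 13.87]
1.3 [15.42 -0.65 14.11]
1.4 [17.15 -0.72 14.18]
1.5 [18.87 -0.79 14.08]
1.6 [20.57 -0.86 13.8 ]
1.7 [22.24 -0.94 13.36]
1.8 [23.86 -1.   12.75]
1.85 [24.64 -1.04 12.39]
```

```bash
python3 -m inch '{"grip":[-0.8,-0.8,-0.8,-0.8,-0.8,-0.8,-0.8,-0.8,-0.8,-0.8],"travel":[[0.2,0,0.85],[0.4,0,1.7],[0.95,0,3.3],[1.65,-0.1,4.9],[2.55,-0.1,6.4],[3.55,-0.15,7.8],[4.7,-0.2,9.05],[6,-0.25,10.2],[7.4,-0.3,11.25],[7.4,-0.3,11.25]],"turn":[[0,0,0],[0,0,0],[0,0,0],[0,0,0],[0,0,0],[0,0,0],[0,0,0],[0,0,0],[0,0,0],[0,0,0]]}' 20
```

```text
clock: 4.6
eef_pos: [573.9, -260.3, 181.9]
eef_rot: [-3.141, 0.003, 3.1]
wrist_force: [-1.7, -0.2, 4.2]
finger_gap: 24.2
```

```bash
python3 -m inch '{"grip":[-0.8,-0.8,-0.8,-0.8,-0.8,-0.8,-0.8,-0.8,-0.8,-0.8],"travel":[[1.45,-0.05,0.75],[3.0,-0.1,1.5],[4.6,-0.2,2.05],[6.25,-0.25,2.45],[7.95,-0.3,2.7],[9.7,-0.4,2.75],[11.4,-0.5,2.65],[13.1,-0.55,2.4],[14.8,-0.6,1.95],[15.9,-0.7,1.55]],"turn":[[0,0,0],[0,0,0],[0,0,0],[0,0,0],[0,0,0],[0,0,0],[0,0,0],[0,0,0],[0,0,0],[0,0,0]]}' 20
python3 - <<'E'
from h import *
snap('scene','scene2')
E
```

```text
clock: 5.85
eef_pos: [733.4, -267.1, 198.4]
eef_rot: [-3.14, 0.004, 3.1]
wrist_force: [0.0, 1.9, 3.6]
finger_gap: 23.9
```

View pics/scene2.png

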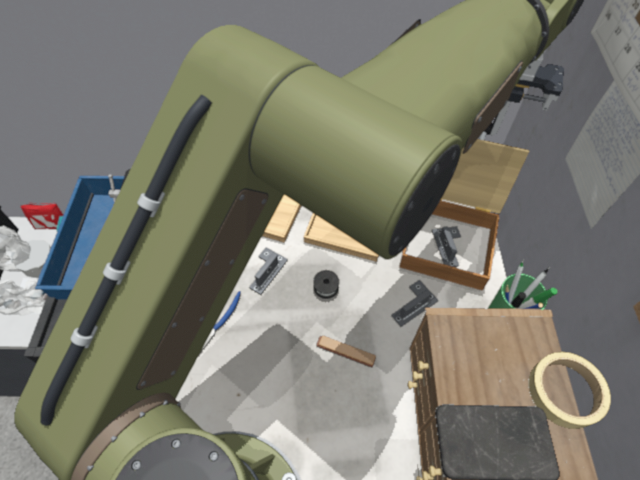

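```bash
python3 -m inch '{"grip":[0.1,0.1,0.1,0.1,0.1,0.1,0.1,0.1,0.1,0.1],"travel":[[0,0,0],[0,0,0],[0,0,3],[0,0,6.5],[-2,1,8],[-5,4,8],[-9,8,8],[-13,13,8],[-18,18,8],[-22,23,8]],"turn":[[0,0,0],[0,0,0],[0,0,0],[0,0,0],[0,0,0],[0,0,0],[0,0,0],[0,0,0],[0,0,0],[0,0,0]]}' 20
python3 - <<'E'
from h import *
snap('scene','scene3'); snap('top','top3')
E
```

```text
clock: 7.15
eef_pos: [519.2, -44.6, 278.3]
eef_rot: [-3.14, 0.006, 3.1]
wrist_force: [0.4, 0.0, 0.3]
finger_gap: 51.8
```

View pics/scene3.png

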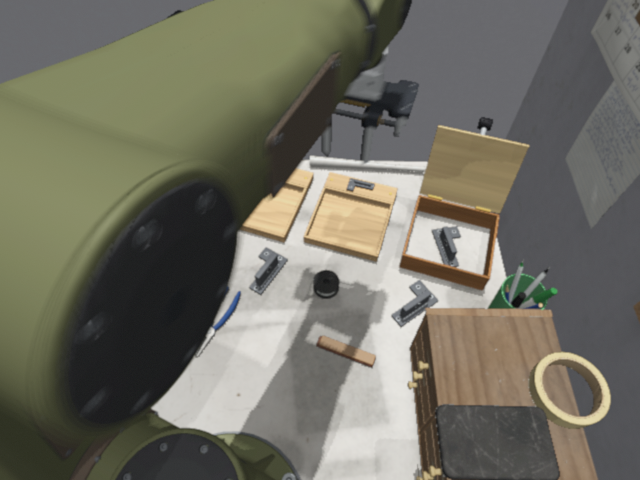

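View pics/top3.png

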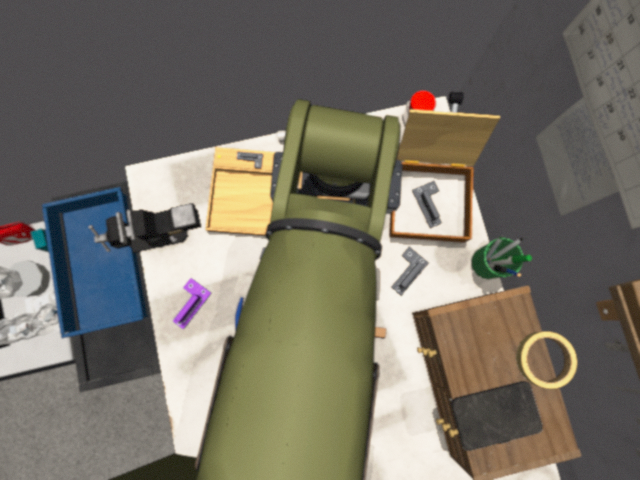

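Flap rests open, and the box bracket shows at (428,205) in top and (447,245) in scene. I'll crop closely for handedness.

```bash
python3 - <<'E'
from fit import *
a=cv2.imread('pics/top3.png')[160:245,385:480]; b=cv2.imread('pics/scene3.png')[205:295,395:505]
cv2.imwrite('pics/c3.png',np.hstack([cv2.resize(a,(400,400),interpolation=3),cv2.resize(b,(400,400),interpolation=3)]))
for n in('top','scene'):
    P=cloud(n,np.load(n+'3_d.npy')).reshape(-1,3)
    F=P[(P[:,0]>520)&(P[:,0]<660)&(P[:,1]>-330)&(P[:,1]<-190)&(P[:,2]>35)&(P[:,2]<48)]
    print(n,len(F),F.mean(0).round(1),rectfit(F))
E
```

```text
top 183 [ 582.4 -259.5   41.2] (array([ 582.6, -260.1]), array([63.3, 13.1]), 26.0)
scene 209 [ 583.2 -262.    42. ] (array([ 615.5, -276.8]), array([ 54.9, 127.1]), 63.0)
```

View pics/c3.png

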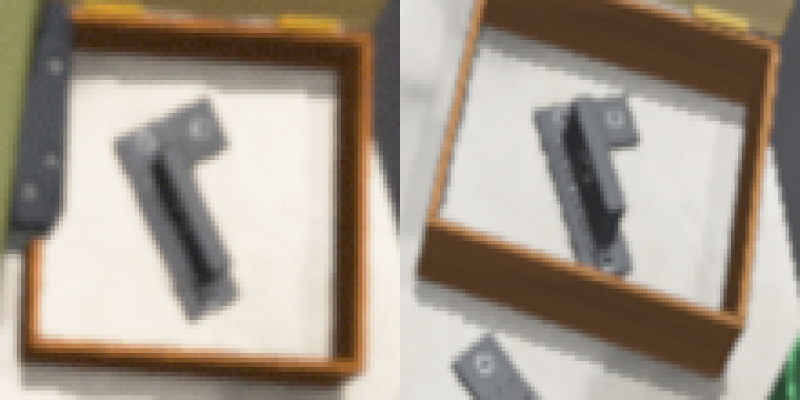

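```bash
python3 -m inch '{"grip":[-0.1,-0.1,-0.1,-0.1,-0.1,-0.1,-0.1,-0.1,-0.1,-0.1],"travel":[[0.6,-2,0],[1.2,-4,0],[1.8,-6,0],[2.4,-8,0],[3,-10,0],[3.6,-12,0],[4.2,-14,0],[4.8,-16,0],[5.4,-18,0],[6,-20,-2]],"turn":[[0,0,-10.5],[0,0,-21],[0,0,-31.5],[0,0,-42],[0,0,-52.5],[0,0,-63],[0,0,-73.5],[0,0,-84],[0,0,-94.5],[0,0,-105]]}' 30
```

```text
clock: 8.5
eef_pos: [578.7, -244.0, 260.2]
eef_rot: [3.14, 0.006, 1.264]
wrist_force: [0.4, -0.4, 0.3]
finger_gap: 42.5
```

```bash
python3 -m inch '{"grip":[-0.1,-0.1,-0.1,-0.1,-0.1,-0.1,-0.1,-0.1,-0.1,-0.1],"travel":[[0.1,-0.8,-2],[0.26,-1.52,-4],[0.26,-1.52,-7],[0.26,-1.52,-10],[0.26,-1.52,-13],[0.26,-1.52,-16],[0.26,-1.52,-18],[0.26,-1.52,-19],[0.26,-1.52,-19.5],[0.26,-1.52,-19.5]],"turn":[[0,0,-10],[0,0,-20],[0,0,-30],[0,0,-40],[0,0,-46.4],[0,0,-46.4],[0,0,-46.4],[0,0,-46.4],[0,0,-46.4],[0,0,-46.4]]}' 30
python3 - <<'E'
from h import *
print(manip.read_state()['joints'])
snap('scene','scene4');snap('top','top4')
a=cv2.imread('pics/scene4.png')[120:300,380:540]; cv2.imwrite('pics/c4.png',cv2.resize(a,(533,600),interpolation=3))
E
```

```text
clock: 9.75
eef_pos: [581.5, -259.3, 65.7]
eef_rot: [3.139, 0.006, 0.454]
wrist_force: [0.3, -0.2, 0.3]
finger_gap: 42.4
[-0.47439343  0.62764704  1.38482347 -0.00668478  1.13072424  0.6451514 ]
```

View pics/c4.png

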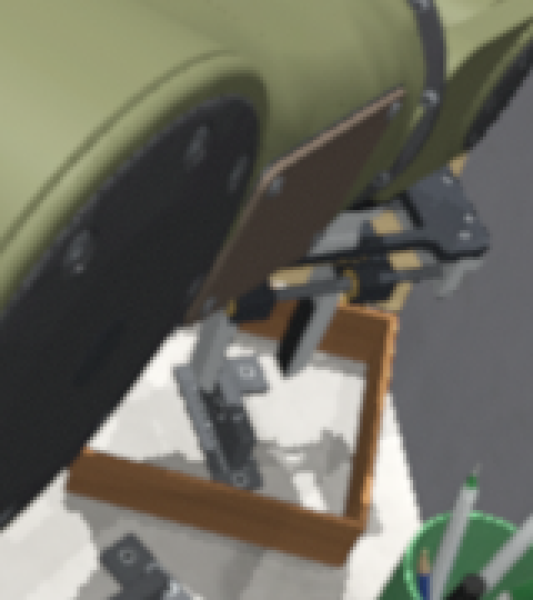

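The fingers straddle the rib, so I descend and close.

```bash
python3 -m inch '{"grip":[-0.1,-0.1,-0.1,-0.1,-0.9,-0.9,-0.9,-0.9],"travel":[[0,0,-2.5],[0,0,-4.5],[0,0,-5.3],[0,0,-5.3],[0,0,-5.3],[0,0,-5.3],[0,0,-5.3],[0,0,-5.3]],"turn":[[0,0,0],[0,0,0],[0,0,0],[0,0,0],[0,0,0],[0,0,0],[0,0,0],[0,0,0]]}' 30
```

```text
clock: 10.85
eef_pos: [581.8, -259.4, 13.4]
eef_rot: [3.138, 0.005, 0.454]
wrist_force: [-0.5, 1.0, 1.5]
finger_gap: 11.9
```

```bash
python3 - <<'E'
from h import *
X=cloud('top',np.load('top0_d.npy')).reshape(-1,3)
F=X[(X[:,2]>60)&(X[:,2]<200)&(X[:,0]>440)&(X[:,0]<660)&(X[:,1]>180)&(X[:,1]<330)]
for y in range(190,330,10):
    S=F[(F[:,1]>=y)&(F[:,1]<y+10)]
    if len(S):print(y,len(S),S.min(0).round(),S.max(0).round())
E
python3 -m inch '{"grip":[-0.9,-0.9,-0.9,-0.9,-0.9,-0.9,-0.9,-0.9,-0.9,-0.9],"travel":[[0,0,2],[0,0,5],[0,0,9],[0,0,12],[0,3,14],[0,7,15],[0,12,15],[0,17,15],[0,22,15],[0,27,15]],"turn":[[0,0,0],[0,0,0],[0,0,0],[0,0,0],[0,0,-5],[0,0,-10],[0,0,-15],[0,0,-20],[0,0,-25],[0,0,-28.8]]}' 30
```

```text
220 62 [509. 224.  61.] [540. 230. 112.]
230 167 [507. 230.  60.] [552. 240. 115.]
240 138 [504. 240.  66.] [552. 250. 115.]
250 131 [501. 250.  62.] [551. 260. 115.]
260 134 [498. 260.  63.] [548. 270. 115.]
270 118 [485. 270.  61.] [543. 280. 113.]
280 117 [493. 280.  68.] [541. 290. 107.]
290 122 [491. 290.  61.] [538. 300. 101.]
300 151 [483. 300.  63.] [537. 310. 114.]
310 235 [481. 310.  88.] [536. 320. 129.]
320 193 [478. 320.  61.] [535. 330. 132.]
clock: 12.1
eef_pos: [581.6, 12.2, 164.8]
eef_rot: [3.138, 0.004, -0.051]
wrist_force: [-0.3, -0.5, -1.5]
finger_gap: 11.9
```

```bash
python3 -m inch '{"grip":[-0.9,-0.9,-0.9,-0.9,-0.9,-0.9,-0.9,-0.9,-0.9,-0.9],"travel":[[0.1,5,0],[0.4,9,0],[0.65,12.5,-1],[0.65,13.2,-3],[0.65,13.2,-6],[0.65,13.2,-9],[0.65,13.2,-11.5],[0.65,13.2,-13.5],[0.65,13.2,-14.5],[0.65,13.2,-14.6]],"turn":[[0,0,0],[0,0,0],[0,0,0],[0,0,0],[0,0,0],[0,0,0],[0,0,0],[0,0,0],[0,0,0],[0,0,0]]}' 30
```

```text
clock: 13.35
eef_pos: [588.2, 144.2, 19.0]
eef_rot: [3.138, 0.004, -0.051]
wrist_force: [-0.2, -0.4, -0.7]
finger_gap: 11.5
```

```bash
python3 - <<'E'
from h import *
snap('scene','scene5');snap('top','top5')
a=cv2.imread('pics/scene5.png')[140:300,180:420]; cv2.imwrite('pics/c5.png',cv2.resize(a,(800,533),interpolation=3))
E
```

```text
(no output)
```

View pics/c5.png

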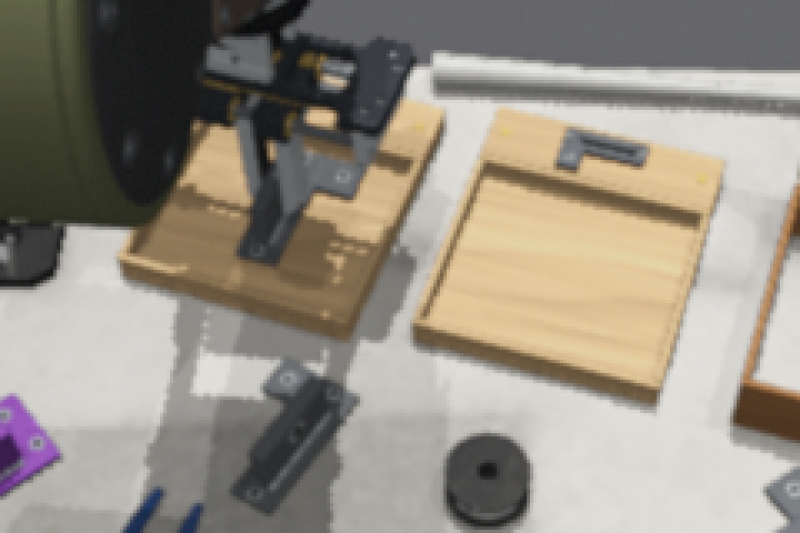

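The bracket hangs just above the right tray's floor, clear of the walls. I release and rise.

```bash
python3 -m inch '{"grip":[-0.9,-0.9,-0.3,-0.3,-0.3,-0.2,-0.1,-0.1,-0.1,-0.1],"travel":[[0,0,-0.05],[0,0,-0.05],[0,0,-0.05],[0,0,-0.05],[0,0,-0.05],[0,0,3],[0,0,7],[0,0,11],[-3,-1,13],[-7,-3,13]],"turn":[[0,0,0],[0,0,0],[0,0,0],[0,0,0],[0,0,0],[0,0,0],[0,0,0],[0,0,0],[0,0,-5],[0,0,-10]]}' 30
```

```text
clock: 14.7
eef_pos: [518.5, 114.3, 151.1]
eef_rot: [3.14, 0.0, -0.228]
wrist_force: [0.1, -0.4, -0.0]
finger_gap: 42.2
```

```bash
python3 -m inch '{"grip":[-0.1,-0.1,-0.1,-0.1,-0.1,-0.1],"travel":[[-5,-2,-2],[-9.7,-3.73,-5],[-9.7,-3.73,-7],[-9.7,-3.73,-9],[-9.7,-3.73,-9.5],[-9.7,-3.73,-9.5]],"turn":[[0,0,-2.6],[0,0,-2.6],[0,0,-2.6],[0,0,-2.6],[0,0,-2.6],[0,0,-2.6]]}' 30
python3 - <<'E'
from h import *
snap('scene','scene6');snap('top','top6')
a=cv2.imread('pics/scene6.png')[160:320,200:360]; cv2.imwrite('pics/c6.png',cv2.resize(a,(600,600),interpolation=3))
E
```

```text
clock: 15.45
eef_pos: [421.6, 77.0, 56.3]
eef_rot: [3.14, 0.0, -0.273]
wrist_force: [0.6, 0.2, 0.3]
finger_gap: 42.4
```

View pics/c6.png

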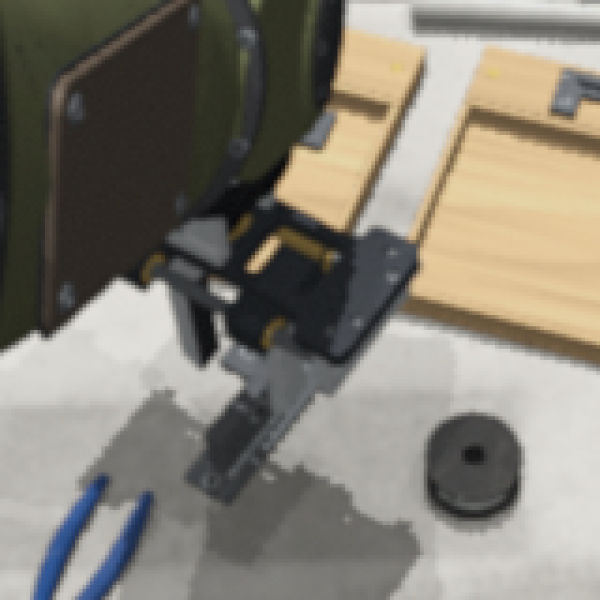

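```bash
python3 -m inch '{"grip":[-0.1,-0.1,-0.1,-0.9,-0.9,-0.9,-0.9,-0.9,-0.9,-0.9],"travel":[[0,0,-2.5],[0,0,-4.3],[0,0,-4.3],[0,0,-4.3],[0,0,-4.3],[0,0,-4.3],[0,0,-4.3],[0,0,-2],[0,0,2],[0,0,6]],"turn":[[0,0,0],[0,0,0],[0,0,0],[0,0,0],[0,0,0],[0,0,0],[0,0,0],[0,0,0],[0,0,0],[0,0,0]]}' 30
```

```text
clock: 16.8
eef_pos: [421.5, 77.0, 117.8]
eef_rot: [3.14, -0.0, -0.273]
wrist_force: [0.1, 0.2, -1.2]
finger_gap: 11.9
```

```bash
python3 -m inch '{"grip":[-0.9,-0.9,-0.9,-0.9,-0.9,-0.9,-0.9,-0.9,-0.9,-0.9],"travel":[[4,-2,1],[8,-5,1],[12.5,-7.5,0],[16.74,-10.16,-1],[16.74,-10.16,-3],[16.74,-10.16,-6],[16.74,-10.16,-8.5],[16.74,-10.16,-9.6],[16.74,-10.16,-9.85],[16.74,-10.16,-9.85]],"turn":[[0,0,4],[0,0,8],[0,0,12],[0,0,13.75],[0,0,13.75],[0,0,13.75],[0,0,13.75],[0,0,13.75],[0,0,13.75],[0,0,13.75]]}' 30
python3 - <<'E'
from h import *
snap('scene','scene7');snap('top','top7')
a=cv2.imread('pics/scene7.png')[140:300,200:420]; cv2.imwrite('pics/c7.png',cv2.resize(a,(800,582),interpolation=3))
E
```

```text
clock: 18.05
eef_pos: [589.4, -24.6, 20.0]
eef_rot: [3.14, -0.001, -0.033]
wrist_force: [0.4, -0.4, -1.2]
finger_gap: 11.5
```

View pics/c7.png

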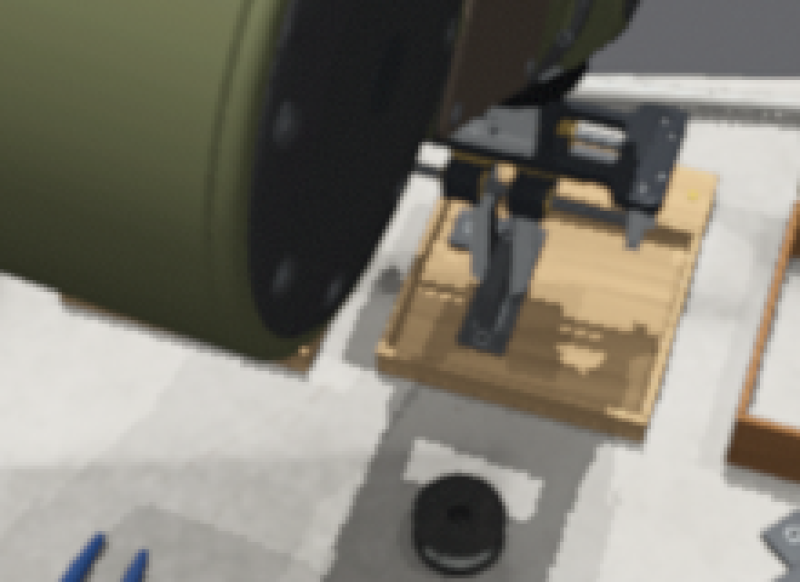

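```bash
python3 -m inch '{"grip":[-0.9,-0.9,-0.35,-0.35,-0.35,-0.2,-0.1,-0.1,-0.1,-0.1],"travel":[[0,0,-0.13],[0,0,-0.13],[0,0,-0.13],[0,0,-0.13],[0,0,-0.13],[0,0,3],[0,0,8],[-2,-2,13],[-5,-6,16],[-9,-11,18]],"turn":[[0,0,0],[0,0,0],[0,0,0],[0,0,0],[0,0,0],[0,0,0],[0,0,0],[0,0,-8],[0,0,-18],[0,0,-28]]}' 30
python3 - <<'E'
from fit import *
snap('scene','scene8');snap('top','top8')
for n in('top','scene'):
    P=cloud(n,np.load(n+'8_d.npy')).reshape(-1,3)
    F=P[(P[:,0]>385)&(P[:,0]<470)&(P[:,1]>-260)&(P[:,1]<-180)&(P[:,2]>34)&(P[:,2]<50)];F=F[(F[:,0]-425)-(F[:,1]+217)<70]
    print(n,len(F),F.mean(0).round(1) if len(F) else'',rectfit(F) if len(F) else '')
E
```

```text
clock: 19.4
eef_pos: [501.6, -132.0, 200.4]
eef_rot: [3.14, -0.003, -0.526]
wrist_force: [0.5, -1.9, -0.2]
finger_gap: 42.6
top 0  
scene 242 [ 424.4 -215.8   42. ] (array([ 425.8, -216.1]), array([13.1, 63.2]), 51.4)
```

View pics/scene8.png

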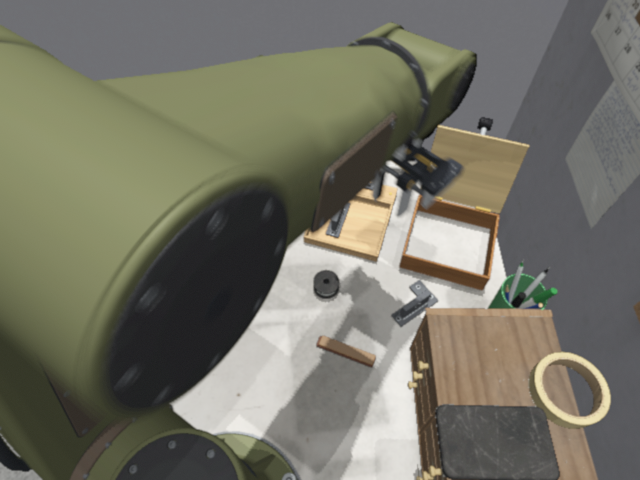

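View pics/top8.png

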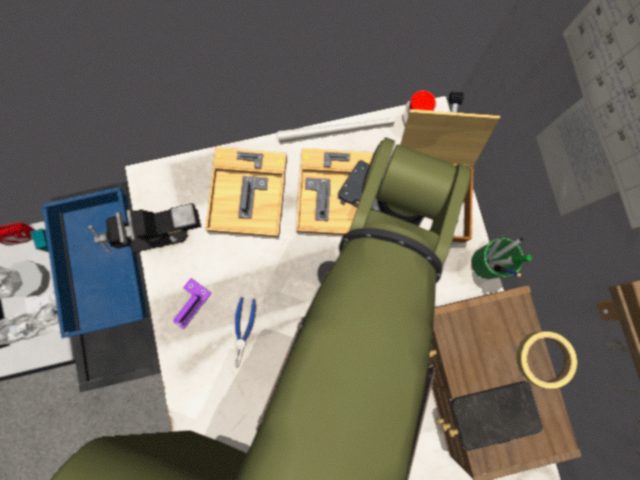

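```bash
python3 - <<'E'
from h import *
from scipy.spatial.transform import Rotation as R
y0=-0.526;y1=np.deg2rad(-39.9)
e=np.array([np.cos(y1),np.sin(y1),0])
ax=np.cross([0,0,1],e)
for f in (.33,.67,1):
    r=R.from_rotvec(np.deg2rad(30*f)*ax)*R.from_euler('z',(y1-y0)*f); print(f,np.rad2deg(r.as_rotvec()).round(1))
s=manip.read_state();r=R.from_rotvec(np.deg2rad(30)*ax)*R.from_euler('z',(y1-y0))
Rn=(r*R.from_euler('xyz',s['eef_rot'])); print(Rn.as_matrix().round(3),Rn.as_euler('xyz'))
g=np.array([427.4,-217.1,0])+10*e; print('tcp xy',g-9.5*e, (g-9.5*e-s['eef_pos'])/10)
E
```

```text
0.33 [ 6.1  7.8 -3.2]
0.67 [12.  16.1 -6.5]
1 [17.2 24.6 -9.5]
[[ 0.663 -0.644 -0.381]
 [-0.56  -0.765  0.317]
 [-0.496  0.004 -0.868]] [ 3.13734926  0.51861581 -0.70146048]
tcp xy [ 427.78358258 -217.42072482    0.        ] [ -7.27229739  -8.29578608 -20.11687501]
```

```bash
python3 -m inch '{"grip":[-0.1,-0.1,-0.1,-0.1,-0.1,-0.1,-0.1,-0.1,-0.1,-0.1],"travel":[[-1,-1,0],[-2,-2,0],[-3,-3.5,0],[-4.5,-5.5,0],[-6,-7,0],[-7.27,-8.3,-3],[-7.27,-8.3,-6],[-7.27,-8.3,-9],[-7.27,-8.3,-12],[-7.27,-8.3,-12.5]],"turn":[[3,4,-1.6],[6.1,7.8,-3.2],[9,12,-4.9],[12,16.1,-6.5],[15,21,-8],[17.2,24.6,-9.5],[17.2,24.6,-9.5],[17.2,24.6,-9.5],[17.2,24.6,-9.5],[17.2,24.6,-9.5]]}' 30
python3 - <<'E'
from h import *
print(manip.read_state()['joints'])
snap('scene','scene9');snap('top','top9')
a=cv2.imread('pics/scene9.png')[180:360,340:540]; cv2.imwrite('pics/c9.png',cv2.resize(a,(667,600),interpolation=3))
E
```

```text
clock: 20.75
eef_pos: [427.3, -216.7, 74.6]
eef_rot: [3.137, 0.522, -0.7]
wrist_force: [0.7, 0.3, 0.4]
finger_gap: 42.3
[-0.5776217   0.61108422  1.48396713  0.05605574  1.56551157  1.67677381]
```

View pics/c9.png

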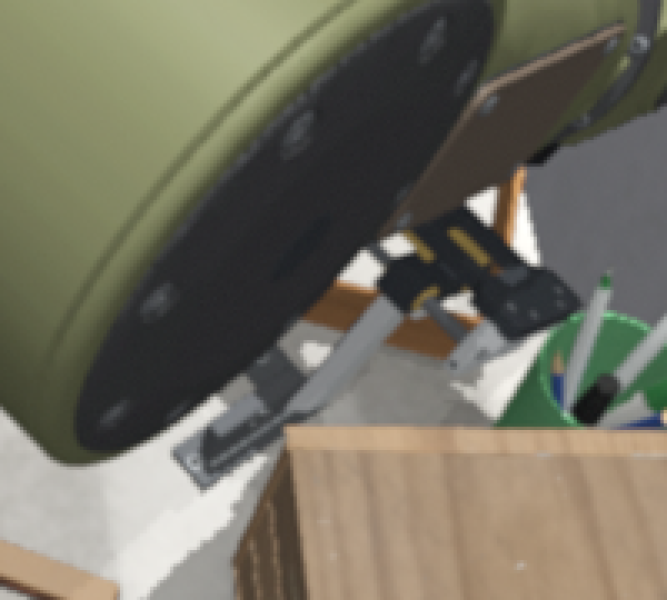

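```bash
cat > clr.py <<'E'
from h import *
from scipy.spatial.transform import Rotation as R
P=np.vstack([cloud(n,np.load(n+'0_d.npy')).reshape(-1,3) for n in('top','scene')])
P=P[(P[:,0]>250)&(P[:,0]<560)&(P[:,1]<-140)&(P[:,1]>-480)&(P[:,2]>4)&(P[:,2]<260)]
P=P[~((abs(P[:,0]-428)<62)&(abs(P[:,1]+217)<62))]
def clr(T,off,yaw=-39.9):
    y=np.deg2rad(yaw);e=np.array([np.cos(y),np.sin(y),0]);t=np.deg2rad(T)
    up=np.array([0,0,np.cos(t)])+np.sin(t)*e   # tool -z
    j=np.cross([0,0,1],e); fx=np.cross(j,up)
    g=np.array([427.4,-217.1,0])+off*e; g[2]=14.5+19*np.cos(t)-0
    Q=P-g; b=Q@up; a=Q@j; c=Q@fx
    D=np.sqrt(np.maximum(0,78-b)**2+np.maximum(0,abs(a)-88.5)**2+np.maximum(0,abs(c)-37.5)**2)
    i=np.argsort(D)[:200]; return D[i[5]].round(1),P[i[5]].round(), [ (D[i][k].round(),P[i][k].round()) for k in (60,)]
for T in(0,10,15,20,25,30):
    for off in(0,10,18): print(T,off,*clr(T,off))
E
python3 clr.py
```

```text
0 0 0.0 [ 352. -262.  171.] [(np.float64(0.0), array([ 355., -271.,  166.]))]
0 10 0.0 [ 363. -264.  168.] [(np.float64(0.0), array([ 355., -271.,  166.]))]
0 18 0.0 [ 365. -271.  167.] [(np.float64(0.0), array([ 361., -274.,  168.]))]
10 0 0.0 [ 367. -281.  168.] [(np.float64(2.0), array([ 363., -281.,  168.]))]
10 10 1.2 [ 367. -281.  168.] [(np.float64(6.0), array([ 361., -279.,  166.]))]
10 18 4.9 [ 368. -287.  167.] [(np.float64(10.0), array([ 365., -283.,  168.]))]
15 0 2.0 [ 367. -285.  170.] [(np.float64(7.0), array([ 366., -275.,  166.]))]
15 10 6.7 [ 494. -249.   94.] [(np.float64(9.0), array([ 372., -298.,  169.]))]
15 18 3.3 [ 494. -254.   95.] [(np.float64(7.0), array([ 502., -251.,   93.]))]
20 0 6.7 [ 491. -247.   90.] [(np.float64(10.0), array([ 367., -291.,  169.]))]
20 10 0.0 [ 490. -253.   94.] [(np.float64(4.0), array([ 498., -254.,   96.]))]
20 18 0.0 [ 502. -252.   93.] [(np.float64(2.0), array([ 494., -266.,   94.]))]
25 0 0.0 [ 492. -248.   92.] [(np.float64(5.0), array([ 495., -246.,   84.]))]
25 10 0.0 [ 495. -259.   92.] [(np.float64(0.0), array([ 500., -247.,   94.]))]
25 18 0.0 [ 500. -258.   93.] [(np.float64(0.0), array([ 507., -257.,   91.]))]
30 0 0.0 [ 500. -247.   91.] [(np.float64(0.0), array([ 491., -258.,   91.]))]
30 10 0.0 [ 506. -249.   91.] [(np.float64(0.0), array([ 500., -264.,   97.]))]
30 18 0.0 [ 504. -247.   92.] [(np.float64(0.0), array([ 494., -252.,   91.]))]
```

```bash
sed -i 's/^def clr/P=P[~((P[:,0]>478)\&(P[:,1]>-345)\&(P[:,2]>52))]\ndef clr/' clr.py; python3 clr.py
```

```text
0 0 0.0 [ 359. -268.  168.] [(np.float64(0.0), array([ 364., -273.,  167.]))]
0 10 0.0 [ 360. -260.  168.] [(np.float64(0.0), array([ 362., -273.,  168.]))]
0 18 0.0 [ 361. -268.  167.] [(np.float64(0.0), array([ 359., -274.,  169.]))]
10 0 0.0 [ 362. -277.  167.] [(np.float64(2.0), array([ 363., -281.,  168.]))]
10 10 1.2 [ 367. -281.  168.] [(np.float64(6.0), array([ 361., -279.,  166.]))]
10 18 4.9 [ 368. -287.  167.] [(np.float64(10.0), array([ 364., -292.,  166.]))]
15 0 2.0 [ 367. -285.  170.] [(np.float64(7.0), array([ 366., -275.,  166.]))]
15 10 7.1 [ 369. -290.  168.] [(np.float64(12.0), array([ 368., -298.,  171.]))]
15 18 10.6 [ 371. -293.  167.] [(np.float64(16.0), array([ 366., -293.,  168.]))]
20 0 7.8 [ 370. -291.  167.] [(np.float64(13.0), array([ 366., -285.,  168.]))]
20 10 12.8 [ 373. -302.  168.] [(np.float64(18.0), array([ 369., -287.,  168.]))]
20 18 17.7 [ 373. -302.  168.] [(np.float64(21.0), array([ 378., -318.,  164.]))]
25 0 14.0 [ 373. -302.  167.] [(np.float64(19.0), array([ 368., -290.,  166.]))]
25 10 17.3 [ 443. -354.   99.] [(np.float64(21.0), array([ 372., -305.,  165.]))]
25 18 10.9 [ 446. -353.   97.] [(np.float64(16.0), array([ 455., -359.,  109.]))]
30 0 16.8 [ 447. -352.   99.] [(np.float64(22.0), array([ 448., -356.,   95.]))]
30 10 8.4 [ 447. -352.   99.] [(np.float64(14.0), array([ 450., -354.,   93.]))]
30 18 1.7 [ 456. -354.  112.] [(np.float64(8.0), array([ 456., -351.,   96.]))]
```

```bash
python3 -m inch '{"grip":[-0.1,-0.1,-0.1,-0.1,-0.1,-0.1],"travel":[[-0.56,0.44,0],[-0.56,0.44,-2],[-0.56,0.44,-4],[-0.56,0.44,-5.5],[-0.56,0.44,-6.1],[-0.56,0.44,-6.1]],"turn":[[0,0,0],[0,0,0],[0,0,0],[0,0,0],[0,0,0],[0,0,0]]}' 30
python3 -m inch '{"grip":[-0.9,-0.9,-0.9,-0.9],"travel":[[0,0,0],[0,0,0],[0,0,0],[0,0,0]],"turn":[[0,0,0],[0,0,0],[0,0,0],[0,0,0]]}' 30
```

```text
clock: 21.6
eef_pos: [422.3, -212.9, 14.9]
eef_rot: [3.137, 0.519, -0.7]
wrist_force: [-0.1, -0.6, 0.1]
finger_gap: 42.2
clock: 22.1
eef_pos: [422.4, -212.9, 15.2]
eef_rot: [3.137, 0.519, -0.7]
wrist_force: [-0.6, 1.9, 1.9]
finger_gap: 12.1
```

```bash
python3 -m inch '{"grip":[-0.9,-0.9,-0.9,-0.9,-0.9,-0.9,-0.9,-0.9,-0.9,-0.9],"travel":[[0,0,1.5],[0,0,4],[0,0,8],[0,0,12],[0.5,0.5,15],[2,2,15],[4,4,15],[6,6,15],[8,8,15],[8,8,15]],"turn":[[0,0,0],[0,0,0],[0,0,0],[0,0,0],[-4.8,-5.7,0],[-9.6,-11.4,0],[-14.4,-17.1,0],[-19.2,-22.8,0],[-19.2,-22.8,0],[-19.2,-22.8,0]]}' 30
python3 - <<'E'
from h import *
snap('scene','scene10');snap('top','top10')
E
```

```text
clock: 23.35
eef_pos: [502.9, -131.7, 166.1]
eef_rot: [3.138, -0.002, -0.698]
wrist_force: [-0.3, -0.8, -1.7]
finger_gap: 11.8
```

View pics/scene10.png

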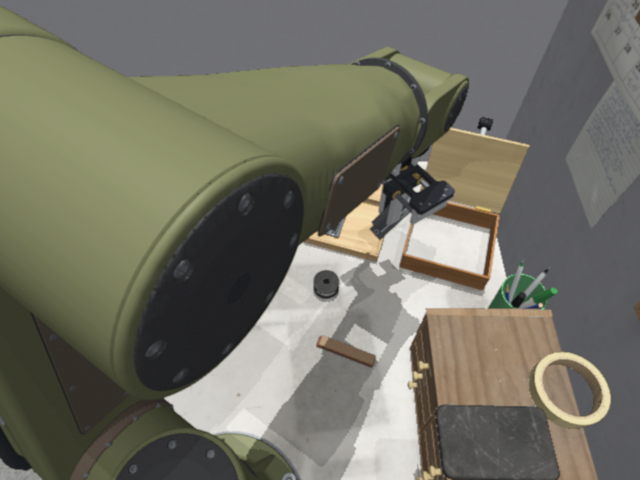

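```bash
python3 -m inch '{"grip":[-0.9,-0.9,-0.9,-0.9,-0.9,-0.9,-0.9,-0.9,-0.9,-0.9],"travel":[[2,1,0],[4,2,0],[6,3,0],[8.66,4.3,-1],[8.66,4.3,-4],[8.66,4.3,-7],[8.66,4.3,-10],[8.66,4.3,-11],[8.66,4.3,-11.5],[8.66,4.3,-11.5]],"turn":[[0,0,10],[0,0,20],[0,0,30],[0,0,38.1],[0,0,38.1],[0,0,38.1],[0,0,38.1],[0,0,38.1],[0,0,38.1],[0,0,38.1]]}' 30
python3 - <<'E'
from h import *
snap('scene','scene11');snap('top','top11')
a=cv2.imread('pics/scene11.png')[120:300,260:460]; cv2.imwrite('pics/c11.png',cv2.resize(a,(667,600),interpolation=3))
E
```

```text
clock: 24.7
eef_pos: [589.0, -90.3, 51.4]
eef_rot: [3.137, -0.002, -0.035]
wrist_force: [0.8, -0.4, -1.3]
finger_gap: 12.0
```

View pics/c11.png

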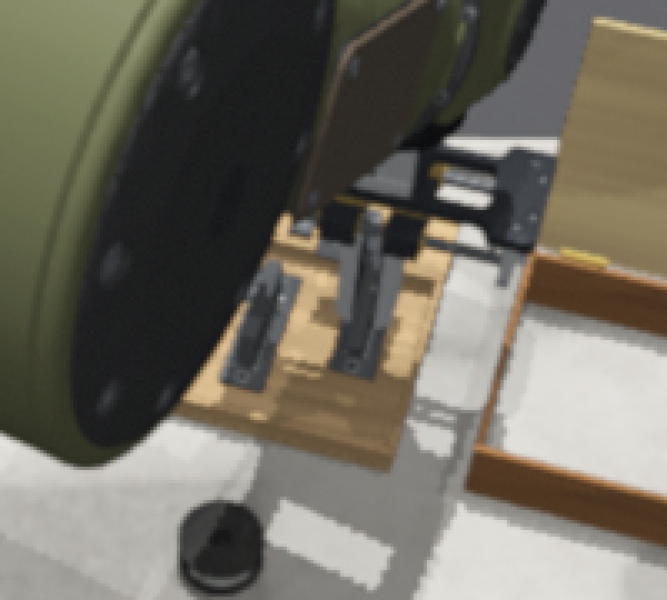

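B is over the left tray, clear of A and the walls. Lowering, releasing and backing off so the cameras can see.

```bash
python3 -m inch '{"grip":[-0.9,-0.9,-0.9,-0.9,-0.9,-0.4,-0.4,-0.4],"travel":[[0,0,-1.5],[0,0,-2.8],[0,0,-3.2],[0,0,-3.35],[0,0,-3.35],[0,0,-3.35],[0,0,-3.35],[0,0,-3.35]],"turn":[[0,0,0],[0,0,0],[0,0,0],[0,0,0],[0,0,0],[0,0,0],[0,0,0],[0,0,0]]}' 30
```

```text
clock: 25.8
eef_pos: [588.8, -90.1, 17.5]
eef_rot: [3.137, -0.001, -0.035]
wrist_force: [0.4, 0.3, 0.1]
finger_gap: 28.4
```

```bash
python3 -m inch '{"grip":[-0.4,-0.4,-0.3,-0.3,-0.3,-0.3,-0.3,-0.3,-0.3,-0.3],"travel":[[0,0,2],[0,0,6],[0,0,11],[-2,0,15],[-6,0,18],[-10,0,20],[-14,4,20],[-18,10,20],[-19,16,20],[-20,22,20]],"turn":[[0,0,0],[0,0,0],[0,0,0],[0,0,0],[0,0,0],[0,0,0],[0,0,0],[0,0,0],[0,0,0],[0,0,0]]}' 30
```

```text
clock: 27.05
eef_pos: [388.9, 126.0, 219.1]
eef_rot: [3.138, -0.004, -0.036]
wrist_force: [0.9, -0.5, -0.7]
finger_gap: 33.1
```

```bash
python3 -m inch '{"grip":[-0.3,-0.3,-0.3,-0.3,-0.3,-0.3,-0.3,-0.3],"travel":[[-2,6,0],[-4,12,0],[-6,18,0],[-8,24,0],[-10,30,0],[-12,34,0],[-14,37,0],[-14,37,0]],"turn":[[0,0,0],[0,0,0],[0,0,0],[0,0,0],[0,0,0],[0,0,0],[0,0,0],[0,0,0]]}' 30
python3 - <<'E'
from fit import *
snap('scene','scene12');snap('top','top12')
for n in('top','scene'):
    P=cloud(n,np.load(n+'12_d.npy')).reshape(-1,3)
    for nm,x,y in(('R',(520,650),(100,190)),('A',(520,650),(-55,0)),('B',(520,650),(-120,-60))):
        F=P[(P[:,0]>x[0])&(P[:,0]<x[1])&(P[:,1]>y[0])&(P[:,1]<y[1])&(P[:,2]>38)&(P[:,2]<62)]
        if len(F)>20: print(n,nm,len(F),F.mean(0).round(1),np.percentile(F[:,2],[5,95]).round(1),rectfit(F))
    F=P[(P[:,0]>390)&(P[:,0]<470)&(P[:,1]>-80)&(P[:,1]<-8)&(P[:,2]>18)&(P[:,2]<40)]
    if len(F)>20:print(n,'spool',cv2.minEnclosingCircle(F[:,:2].astype(np.float32)))
E
```

```text
clock: 28.05
eef_pos: [267.6, 483.6, 219.1]
eef_rot: [-3.131, 0.016, 0.002]
wrist_force: [0.1, -0.0, -0.5]
finger_gap: 32.7
top R 182 [589.1 142.1  46.1] [41.3 49.1] (array([589.6, 142.3]), array([12.8, 63.7]), 86.8)
top A 164 [589.4 -25.8  46.4] [43.  49.3] (array([589.6, -25.7]), array([12.2, 65.5]), 87.8)
top B 175 [600.5 -91.7  53.4] [47.  59.5] (array([600.7, -92.1]), array([12.4, 61.4]), 88.0)
top spool ((429.189697265625, -43.96064758300781), 25.882280349731445)
scene R 171 [584.3 143.2  46.2] [39.2 49.9] (array([587.2, 144.3]), array([13.4, 64.9]), 87.0)
scene A 168 [584.5 -24.7  46.6] [40.6 49.8] (array([587.8, -24.4]), array([12.5, 66.4]), 87.8)
scene B 186 [595.9 -90.9  53.4] [42.2 60.1] (array([598. , -90.5]), array([12.4, 64.1]), 88.0)
scene spool ((427.2831726074219, -42.6303596496582), 26.628192901611328)
```

View pics/scene12.png

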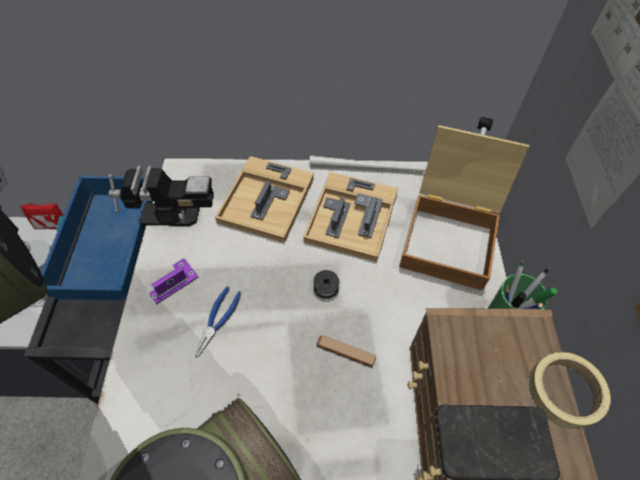

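View pics/top12.png

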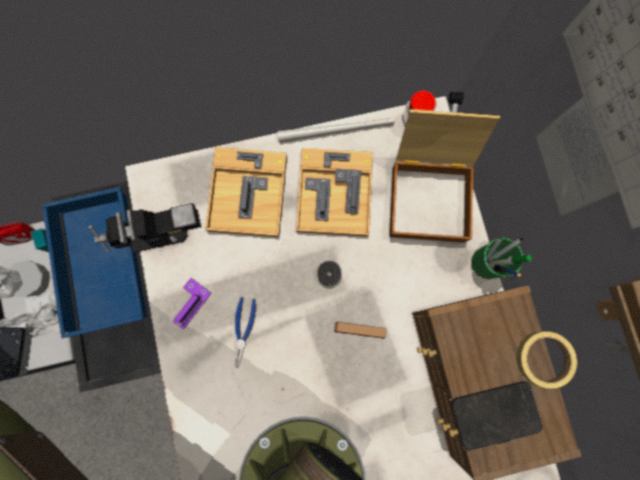

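B's toe end is resting on the ledge edge at (348,177) in the top view: its rib is about 10 mm too far out and tilted. R and A are fine and the spool is unmoved. I measure the tilt and mend B.

```bash
python3 - <<'E'
from fit import *
for n in('top','scene'):
    P=cloud(n,np.load(n+'12_d.npy')).reshape(-1,3)
    for y in ((-120,-60),(-55,0),(100,190)):
        F=P[(P[:,0]>520)&(P[:,0]<660)&(P[:,1]>y[0])&(P[:,1]<y[1])&(P[:,2]>38)&(P[:,2]<66)]
        # only rib top: upper envelope
        p=np.polyfit(F[:,0],F[:,2],1)
        for _ in range(3):
            r=F[:,2]-np.polyval(p,F[:,0]);G=F[abs(r)<4];p=np.polyfit(G[:,0],G[:,2],1)
        print(n,y,'slope',p[0].round(3),'z at mean',np.polyval(p,599).round(1),G[:,0].min().round(),G[:,0].max().round())
a=cv2.imread('pics/scene12.png')[150:265,295:405]; b=cv2.imread('pics/top12.png')[140:245,290:385]
cv2.imwrite('pics/c12.png',np.hstack([cv2.resize(a,(400,418),interpolation=3),cv2.resize(b,(378,418),interpolation=3)]))
E
```

```text
top (-120, -60) slope 0.194 z at mean 53.5 570.0 631.0
top (-55, 0) slope -0.002 z at mean 46.6 557.0 622.0
top (100, 190) slope 0.003 z at mean 46.5 559.0 622.0
scene (-120, -60) slope 0.17 z at mean 55.2 566.0 630.0
scene (-55, 0) slope -0.003 z at mean 47.3 556.0 621.0
scene (100, 190) slope -0.003 z at mean 47.4 555.0 620.0
```

View pics/c12.png

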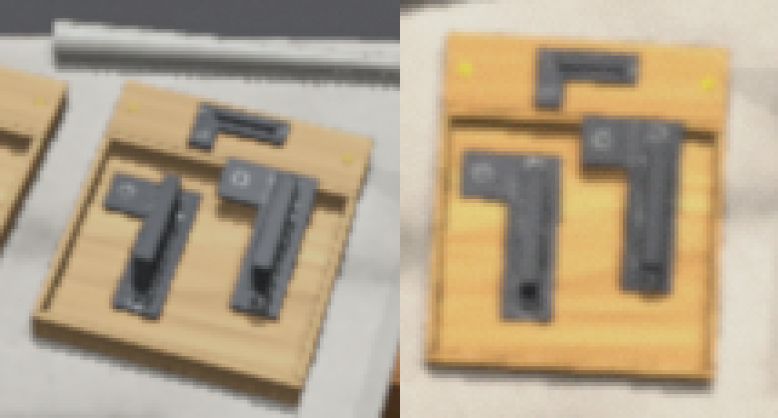

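```bash
python3 - <<'E'
from h import *
from scipy.spatial.transform import Rotation as R
s=manip.read_state()
r=R.from_euler('xyz',[np.pi,0,-0.035])*R.from_euler('xyz',s['eef_rot']).inv()
print(np.rad2deg(r.as_rotvec()).round(2),(np.array([598.5,-91.2,100])-s['eef_pos'])/10)
E
```

```text
[-0.6  -0.91 -2.  ] [ 33.00999689 -57.35648611 -11.91685274]
```

```bash
python3 -m inch '{"grip":[-0.3,-0.3,-0.3,-0.3,-0.3,-0.3,-0.3,-0.3,-0.3,-0.3],"travel":[[3,-5.2,0],[6,-10.5,0],[9,-15.7,0],[12,-21,0],[15,-26,0],[18,-31.4,0],[21,-36.6,0],[24,-41.8,0],[27,-47,0],[30,-52.2,-2]],"turn":[[0,0,0],[-0.6,-0.9,-2],[-0.6,-0.9,-2],[-0.6,-0.9,-2],[-0.6,-0.9,-2],[-0.6,-0.9,-2],[-0.6,-0.9,-2],[-0.6,-0.9,-2],[-0.6,-0.9,-2],[-0.6,-0.9,-2]]}' 30
```

```text
clock: 29.4
eef_pos: [568.8, -42.0, 201.3]
eef_rot: [3.141, -0.004, -0.037]
wrist_force: [0.3, 0.6, -0.9]
finger_gap: 32.6
```

```bash
python3 -m inch '{"grip":[-0.3,-0.3,-0.3,-0.3,-0.3,-0.3,-0.9,-0.9,-0.9,-0.9],"travel":[[2.97,-4.92,-4],[2.97,-4.92,-9],[2.97,-4.92,-13.5],[2.97,-4.92,-16.5],[2.97,-4.92,-17.6],[2.97,-4.92,-17.6],[2.97,-4.92,-17.6],[2.97,-4.92,-17.6],[2.97,-4.92,-17.6],[2.97,-4.92,-17.6]],"turn":[[0,0.2,0],[0,0.2,0],[0,0.2,0],[0,0.2,0],[0,0.2,0],[0,0.2,0],[0,0.2,0],[0,0.2,0],[0,0.2,0],[0,0.2,0]]}' 40
```

```text
clock: 30.65
eef_pos: [598.9, -91.3, 26.2]
eef_rot: [3.14, -0.001, -0.037]
wrist_force: [-1.5, 0.6, 7.0]
finger_gap: 11.4
```

```bash
python3 -m inch '{"grip":[-0.9,-0.9,-0.9,-0.9,-0.9,-0.9],"travel":[[-0.1,0,1],[-0.4,0,2.5],[-0.8,0.1,3.5],[-1.2,0.1,3.5],[-1.2,0.1,3.5],[-1.2,0.1,3.5]],"turn":[[0,0,0],[0,0,0],[0,5,0],[0,10.2,0],[0,10.2,0],[0,10.2,0]]}' 40
python3 - <<'E'
from fit import *
snap('scene','scene13');snap('top','top13')
a=cv2.imread('pics/scene13.png')[130:280,280:430]
cv2.imwrite('pics/c13.png',cv2.resize(a,(600,600),interpolation=3))
P=cloud('scene',np.load('scene13_d.npy')).reshape(-1,3)
print(manip.read_state()['eef_pos'])
E
```

```text
clock: 31.4
eef_pos: [586.8, -90.3, 61.3]
eef_rot: [3.134, 0.175, -0.037]
wrist_force: [0.3, 0.0, -1.3]
finger_gap: 11.6
[586.69135471 -90.34256962  61.42818078]
```

View pics/c13.png

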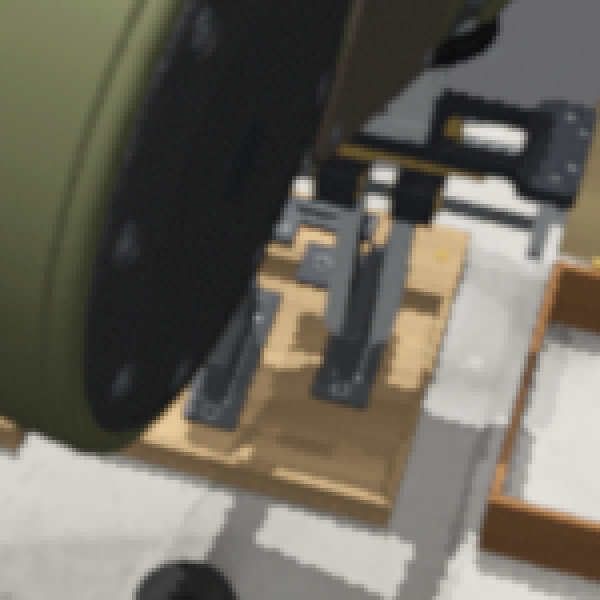

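```bash
python3 - <<'E'
from h import *
X=cloud('scene',np.load('scene13_d.npy'))
for nm,cs in dict(rear=[(328,388),(340,385),(352,392),(345,395)],toe=[(318,255),(325,260),(330,270),(320,272),(312,265)],Afoot=[(205,410),(220,405)],trayfar=[(420,300)]).items():
    for c in cs:
        u=int(280+c[0]/4);v=int(130+c[1]/4);print(nm,u,v,X[v,u].round(1),end=' ')
    print()
E
```

```text
rear 362 227 [551.5 -83.7  54.8] rear 365 226 [555.3 -89.   55.2] rear 368 228 [551.6 -96.   55.9] rear 366 228 [551.7 -92.   54.3] 
toe 359 193 [634.5 -58.   56.8] toe 361 195 [631.9 -63.1  54.8] toe 362 197 [585.8 -71.6 106.3] toe 360 198 [624.8 -62.8  53.2] toe 358 196 [628.6 -57.5  53.5] 
Afoot 331 232 [552.6 -19.7   9.7] Afoot 335 231 [554.1 -28.   14.8] 
trayfar 385 205 [ 650.4 -115.9   16.1]
```

The bracket is now held level: foot top is about 55 mm at the rear and 54.5 mm at the toe. It is well inside the pan in x, so I lower and release.

```bash
python3 -m inch '{"grip":[-0.9,-0.9,-0.9,-0.9,-0.9],"travel":[[0,0,-2],[0,0,-3.6],[0,0,-4.1],[0,0,-4.3],[0,0,-4.3]],"turn":[[0,0,0],[0,0,0],[0,0,0],[0,0,0],[0,0,0]]}' 40
```

```text
clock: 32.12
eef_pos: [586.1, -90.3, 19.4]
eef_rot: [3.134, 0.177, -0.037]
wrist_force: [-9.7, 0.8, 17.0]
finger_gap: 11.8
```

```bash
python3 -m inch '{"grip":[-0.4,-0.4,-0.4,-0.4,-0.4,-0.3,-0.3,-0.3,-0.3,-0.3],"travel":[[0,0,0.05],[0,0,0.05],[0,0,0.1],[0,0,3],[0,0,8],[-1,0,13],[-5,2,17],[-9,7,19],[-13,12,19],[-17,17,19]],"turn":[[0,0,0],[0,0,0],[0,0,0],[0,0,0],[0,0,0],[0,-5,0],[0,-10,0],[0,-10,0],[0,-10,0],[0,-10,0]]}' 40
```

```text
clock: 33.38
eef_pos: [419.4, 75.0, 209.7]
eef_rot: [3.141, 0.002, -0.037]
wrist_force: [1.2, 0.6, 0.6]
finger_gap: 32.7
```

```bash
python3 -m inch '{"grip":[-0.3,-0.3,-0.3,-0.3,-0.3,-0.3,-0.3,-0.3,-0.3,-0.3],"travel":[[-2,6,0],[-4,12,0],[-6,18,0],[-8,24,0],[-10,30,0],[-12,35,0],[-14,40,0],[-15,44,0],[-15,46,0],[-15,46,0]],"turn":[[0,0,0],[0,0,0],[0,0,0],[0,0,0],[0,0,0],[0,0,0],[0,0,0],[0,0,0],[0,0,0],[0,0,0]]}' 40
python3 - <<'E'
from fit import *
snap('scene','scene14');snap('top','top14')
for n in('top','scene'):
    P=cloud(n,np.load(n+'14_d.npy')).reshape(-1,3)
    for nm,x,y in(('R',(520,650),(100,190)),('A',(520,650),(-55,0)),('B',(520,650),(-120,-60))):
        F=P[(P[:,0]>x[0])&(P[:,0]<x[1])&(P[:,1]>y[0])&(P[:,1]<y[1])&(P[:,2]>38)&(P[:,2]<66)]
        print(n,nm,len(F),F.mean(0).round(1),'slope',np.polyfit(F[:,0],F[:,2],1)[0].round(3),rectfit(F))
    F=P[(P[:,0]>390)&(P[:,0]<470)&(P[:,1]>-80)&(P[:,1]<-8)&(P[:,2]>18)&(P[:,2]<40)]
    if len(F)>20:print(n,'spool',cv2.minEnclosingCircle(F[:,:2].astype(np.float32)))
a=cv2.imread('pics/scene14.png')[110:290,200:510]
cv2.imwrite('pics/c14.png',cv2.resize(a,(800,465),interpolation=3))
print(manip.look_for('top','left_bracket_a'),manip.look_for('top','right_bracket'))
E
```

```text
clock: 34.62
eef_pos: [289.0, 522.1, 208.2]
eef_rot: [-3.128, 0.023, 0.003]
wrist_force: [-0.4, 0.5, 0.3]
finger_gap: 33.1
top R 182 [589.  142.2  45.8] slope 0.022 (array([590. , 142.9]), array([12.7, 63.8]), 86.9)
top A 166 [589.1 -25.8  46.5] slope 0.001 (array([589.9, -25.7]), array([12.2, 65.3]), 87.8)
top B 171 [591.5 -91.4  46.5] slope 0.008 (array([592.9, -91.7]), array([12.2, 64.2]), 88.2)
top spool ((429.33209228515625, -44.18397903442383), 26.067033767700195)
scene R 171 [585.  143.3  46.1] slope 0.021 (array([587.8, 144.1]), array([12.1, 67.3]), 87.5)
scene A 170 [584.2 -24.8  46.5] slope 0.041 (array([586.5, -24.2]), array([12.6, 65.1]), 88.0)
scene B 165 [586.6 -90.3  47. ] slope 0.032 (array([589.1, -90.2]), array([12., 65.]), 88.0)
scene spool ((427.4609375, -42.484962463378906), 26.379037857055664)
[{'bbox': [332.9, 176.9, 361.5, 221.3], 'p': 0.74}, {'bbox': [172.6, 278.8, 212.1, 324.6], 'p': 0.68}, {'bbox': [307.5, 177.3, 331.3, 221.2], 'p': 0.66}] [{'bbox': [236.2, 176.8, 266.0, 216.1], 'p': 0.86}, {'bbox': [317.9, 260.9, 344.0, 289.9], 'p': 0.38}, {'bbox': [294.1, 147.1, 373.9, 238.3], 'p': 0.18}]
```

View pics/c14.png

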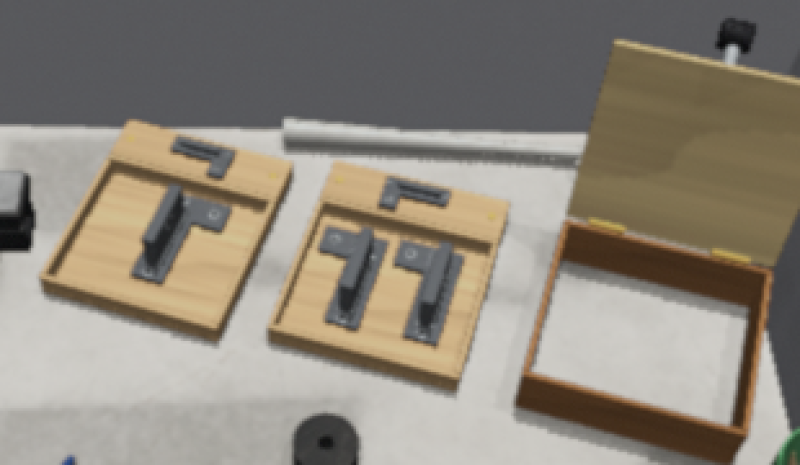

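View pics/top14.png

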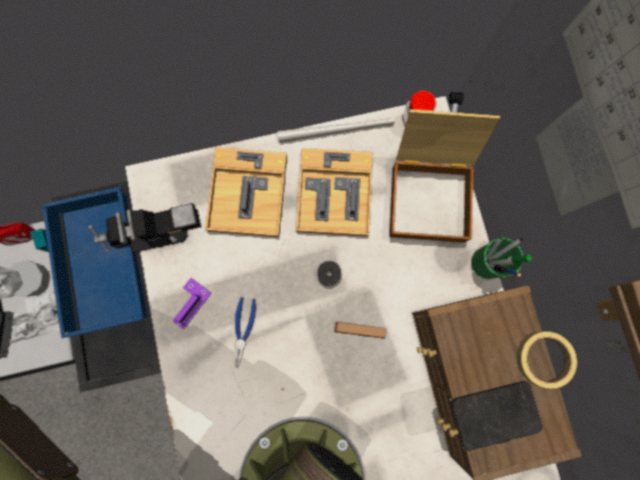

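All three brackets lie flat, with rib tops at about 46.5 mm. The flap is open, the spool has not moved and the arm is clear, so I hand in.

```bash
python3 -c "
from cell import manip
print(manip.sign_off())"
```

```text
the job is handed in; nothing more can be done
None
```

The job is done and handed in at about 35 s of the 72 s allowed. I swung the flap back until it rested open by itself, then moved the right-hand bracket from the box into the right tray. That is the far-left tray, with the right-hand model. The two left-hand brackets went into the left tray, the middle one.

One placing went wrong and was mended. The second left-hand bracket first came down with its toe end on the edge of the tray's ledge. I picked it up again, levelled it, moved it about 12 mm toward the robot and set it down. It then met the tray floor with a wrist force of about 20 N.

Final checks in both cameras:
- **Brackets:** all three rib tops are at 46–47 mm, as expected on a 5 mm floor. The top camera shows them level, with slopes up to 0.02. The scene camera gave up to 0.04, which I take to be stray points on the rib sides.
- **Spacing:** none lies on another, and the two left-hand ones are about 9 mm apart.
- **Spool:** within 0.3 mm of where it started.
- **Flap and arm:** the flap is still open, and the arm is parked clear of everything.

The trained network also gave low-confidence "right bracket" reports on the spool (0.38) and the left tray (0.18). The pictures show both are wrong.

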